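# Set out the slide staining station

### The arm

A 7-joint arm with a two-finger parallel gripper is mounted at the origin on the work surface. World frame = base frame: x ahead of the robot, y to its left, z up, the work surface at z = 0. Lengths are in m, angles in rad, forces in N, time in s.
With the tool pointing down it reaches from about 0.4 to 0.925 m from the base axis. Payload 5.6 kg.
Tool frame: the origin (TCP) lies between the finger pads; the fingertips stand 11 mm ahead of it and the grasp point (between the pads) lies 8 mm behind it; z points along the fingers, y is the line along which they close (so a half turn about z gives the same grasp; the last joint's range is limited). The gripper opens to 85 mm and grips with 20 to 120 N. Pads are 22 mm wide; open, the fingers measure 114 mm over their backs; the gripper's body (76 mm by 85 mm) begins 54 mm behind the grasp point. The pads swing forward as they close: fully open they stand 13 mm farther back than shut.
Start: joints at [-1.302, 0.468, -0.012, 1.603, 0.006, 1.071, -0.056], TCP at [0.199, 0.619, 0.242] pointing down, gripper open.
Joint ranges: [-2.53, 2.53], [-0.31, 2.02], [-1.57, 1.55], [0.28, 2.44], [-1.29, 4.43], [0.15, 1.84], [-2.92, 2.92]. Speed limits (rad/s): [2.57, 2.57, 3.14, 3.14, 3.14, 3.14, 3.14].

### API

Orientations are given as a unit quaternion [x, y, z, w].
In Python, from station import status, camera, camera_info, workorder gives the robot as it stands.
- The arm moves only by the tool carry_out, never from a script. Its arguments are lists of equal length, an entry for each row: "translation": the shift along the world's x, y, z in m, a list of three; "spin": the turn about the world's z in rad. A call has 1 to 12 rows; each row shifts and turns the commanded pose from where the row before left it; what a row does not reach is not made up. A row lasts 1/12 s, in which the tool goes at most 41.7 mm and 7.16 degrees, less where a joint would pass 70% of its speed; a pose out of reach is approached as far as the arm can. A call is refused whole if a number of a shift passes 0.0417 or a number of a turn 0.125, either way. A call with a gripper value outside its range is refused whole. "claw" is the finger opening in m, from 0 to 0.0854, set as the call begins (left out, the last holds). The fingers move at their own pace and stop on an object; "force" is the grip in N (left out, the last holds). Time passes only in rows, so rows that do not move let the fingers close. It gives the time, the measured TCP pose, the force, the opening and the grip force at its end, in the units of the state.
- status.state(): the state, without advancing time (a new reading comes with each control period).
- camera(name): name is "scene" or "top" or "wrist"; returns the picture (384x512x3 uint8, blue, green, red); there is no depth.
- camera_info(name): a dict with "mtx" (3x3 intrinsics, pixels), "distortion" ([k1, k2, p1, p2, k3] as OpenCV has them; the pictures are not rectified), "world_from_camera" (4x4, takes a point from camera to world coordinates); the wrist camera has in their place "mount" (4x4, takes a point from camera to tool coordinates, whose origin is the TCP and whose axes are the flange's). Camera axes: x right, y down, z forward; pixel columns grow to the right and rows downward; lengths in m; the calibration is good to about 2 mm. A picture is of the moment at which its call begins: read the wrist's pose just before it. camera_info takes no time and is no camera call.
- workorder.close_job(): hands the job in; it is judged then, once.
The state is a dict: "time_s": time; "joint_positions": joint angles; "joint_velocities": joint speeds; "joint_efforts": joint torques, N m; "eef_pos": TCP position; "tcp_rot": TCP orientation; "force": force on the tool from outside, world axes, zero at the start; "torque": the same for the moment, N m; "finger_gap": finger opening in m; "gripper_force": force on a finger pad.
Only numpy, scipy, OpenCV 4.12 (cv2) and the standard library are available. Lean on these libraries where they do the work, as an engineer would, in place of code of your own. Each camera call takes 0.05 s, during which the arm holds its last target. There are 200 camera calls.

### The job

Set out the slide staining station on the white spill tray, ready for the next session. Lower the slide rack into the rectangular glass dish and cover the dish squarely with its lid; stand the small capped bottle centred close behind the dish and the large one centred close behind the beaker (behind is towards the tray's far edge, with two or three centimetres clear), and the conical flask midway between the dish and the beaker, in line with them. Set the glass down gently, upright and touching no neighbour, leave the dish and the beaker standing where they are, and do not disturb the solvent bottle or the slide carton.

Things in the scene. Friction and masses are not known exactly. Their poses are not given: they have to be found in the camera images.
- tray: White plastic spill tray lying on the bench, 290 (x) x 360 (y) x 16 mm high, floor and rim 4 mm thick. Origin: centre of its underside; its inner floor is 4 mm above that. +x points to its far edge, away from the robot (turned up to 9 degrees either way); that is 'behind'. It does not move.
- dish: Clear glass rectangular dish, open at the top, standing loose (0.8 kg) on the tray's left or right half. Outside 116 (x) x 92 (y) x 82 mm high, walls and floor 4 mm: inside 108 x 84 mm, 78 mm deep. Origin: centre of its underside; x runs along its long side towards the tray's far edge, within 4 degrees of the tray's x.
- beaker: Clear glass round beaker, open, 70 mm across and 92 mm high, empty, loose (0.5 kg), on the other half of the tray, its centre about 190 to 215 mm from that of the dish. Origin: centre of its underside; x is towards the tray's far edge, to within 4 degrees of the tray's x. Nothing goes into it.
- rack: Stainless rack of nine glass slides with white ends, about 0.2 kg. Basket 88 (x) x 60 (y) mm, 29 mm high; handle: a round bar 8 mm thick along x over the middle, axis 66 mm above the underside, a post at each end. Origin: centre of its underside. It goes into the dish lengthwise, 10 to 12 mm spare all round; there the bar is below the rim, so open the gripper only part way (84 mm inside).
- lid: Lid of the dish: flat clear glass plate 128 (x) x 104 (y) x 6 mm, lying on the bench, with an upright glass tab in the middle to grip: 36 mm along x, 14 mm thick along y, from 6 to 34 mm above the underside. Origin: centre of its underside. About 0.2 kg. It lies loose on the dish's rim, its long side along the dish's, and overhangs 6 mm all round.
- bottle_small: Small amber glass bottle with blue screw cap: body 46 mm across, 91 mm high, cap 40 mm across and 24 mm tall at the top. Origin: centre of its underside, z up. About 0.12 kg.
- bottle_large: Large amber glass bottle with blue screw cap: body 70 mm across, 138 mm high, cap 54 mm across and 28 mm tall at the top. Origin: centre of its underside, z up. About 0.42 kg.
- flask: Clear glass conical flask with a dark rubber stopper: foot 64 mm across, neck 25 mm across from 68 to 100 mm high, stopper 25 mm across above it to 118 mm. Origin: centre of its underside, z up. About 0.14 kg.
- solvent_bottle: Bystander: dark brown bottle with red cap and white label, 86 mm across, 185 mm high, on the bench beyond the tray to the left. Origin: centre of its underside.
- slide_box: Bystander: open white slide carton 62 x 100 x 24 mm, on the bench beyond the tray to the right. Origin: centre of its underside.

How it is judged:
By the outcome, as a careful person would: the job done as asked, in the order asked, and still so for the second after the job is handed in, with the robot touching nothing.
It also fails if it takes over 141 s, if anything falls off the work surface, if the arm or the gripper's body presses on something with over 40 N, if the wrist force passes 120 N, or if a joint passes its speed limit or range.

## Working session

There is one attempt and no reset: what is moved stays moved. The work goes in short steps, Python scripts to look and compute and a tool call to move; the robot and the scene stay as the last step left them, time stands still between calls to the robot, and variables do not carry over. Pictures are saved under pics/ and viewed, at most 14 in all, crops included, and the job is handed in when it is done.

Besides the shell and the picture viewer there is one more tool, called after ">>>" as name([rows], argument=value, ...), one row to a line, values as JSON. carry_out: Moves the arm, as the interface text tells. Its arguments: {"type":"object","properties":{"translation":{"type":"array"},"spin":{"type":"array"},"claw":{"type":"number"},"force":{"type":"number"}},"required":["translation","spin"]}

```bash
ls; mkdir -p pics
python3 - <<'E'
from station import status,camera,camera_info
import cv2,numpy as np
np.set_printoptions(precision=4,suppress=True)
s=status.state();print(s['time_s'],s['eef_pos'],s['tcp_rot'],s['finger_gap'])
for n in ('scene','top','wrist'):
    im=camera(n);cv2.imwrite(f'pics/{n}0.png',im)
    print(n,{k:np.array(v) for k,v in camera_info(n).items()})
a=[cv2.imread(f'pics/{n}0.png') for n in ('scene','top')]
cv2.imwrite('pics/a.png',cv2.resize(a[0],(800,600)));cv2.imwrite('pics/b.png',cv2.resize(a[1],(800,600)))
E
```

```text
pics
0.0 [0.1993 0.6181 0.2413] [ 0.1553  0.9879 -0.0009 -0.0001] 0.0853219037820782
scene {'mtx': array([[389.4053,   0.    , 253.4407],
       [  0.    , 389.4053, 188.5434],
       [  0.    ,   0.    ,   1.    ]]), 'distortion': array([-0.0749,  0.    ,  0.    ,  0.    ,  0.    ]), 'world_from_camera': array([[-0.5011,  0.6644, -0.5545,  1.1377],
       [ 0.8654,  0.3906, -0.3139,  0.2938],
       [ 0.008 , -0.6371, -0.7707,  0.856 ],
       [ 0.    ,  0.    ,  0.    ,  1.    ]])}
top {'mtx': array([[478.3606,   0.    , 253.4774],
       [  0.    , 478.3606, 191.9658],
       [  0.    ,   0.    ,   1.    ]]), 'distortion': array([-0.1347,  0.    ,  0.    ,  0.    ,  0.    ]), 'world_from_camera': array([[ 0.01  , -0.9953,  0.0962,  0.4275],
       [-0.9999, -0.0088,  0.0129, -0.0612],
       [-0.012 , -0.0963, -0.9953,  1.3883],
       [ 0.    ,  0.    ,  0.    ,  1.    ]])}
wrist {'mtx': array([[284.5769,   0.    , 251.1591],
       [  0.    , 284.5769, 189.1337],
       [  0.    ,   0.    ,   1.    ]]), 'distortion': array([-0.0149,  0.    ,  0.    ,  0.    ,  0.    ]), 'mount': array([[ 0.0011, -0.9469, -0.3216,  0.0829],
       [ 1.    ,  0.0008,  0.0008, -0.0002],
       [-0.0005, -0.3216,  0.9469, -0.1327],
       [ 0.    ,  0.    ,  0.    ,  1.    ]])}
```

View pics/a.png

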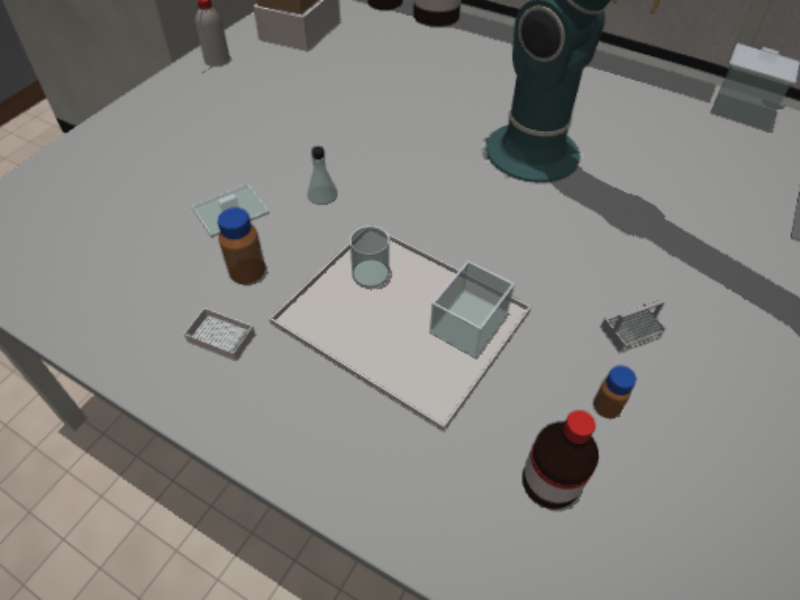

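View pics/b.png

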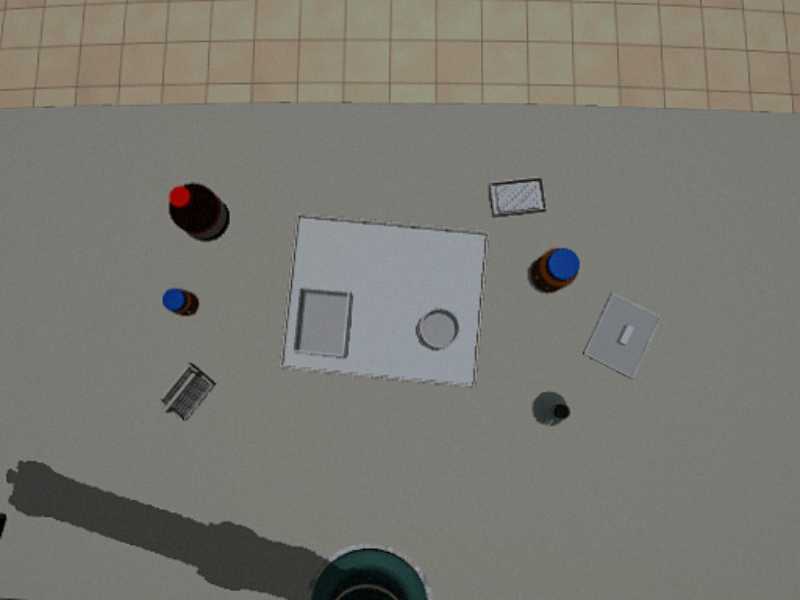

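The scene view shows everything except the arm. In the top view (800 px scale), the dish rim is at about (324,323), beaker (438,329), rack (188,391) and lid (622,336). The cap tops are at small (175,299) and large (563,266), and the flask stopper is at (562,411).

```bash
cat > h.py <<'E'
from station import status,camera,camera_info
import cv2,numpy as np
from scipy.spatial.transform import Rotation as R
np.set_printoptions(precision=4,suppress=True)
def pose(name,st=None):
    ci=camera_info(name)
    if name=='wrist':
        st=st or status.state();T=np.eye(4);T[:3,:3]=R.from_quat(st['tcp_rot']).as_matrix();T[:3,3]=st['eef_pos']
        return ci,T@np.array(ci['mount'])
    return ci,np.array(ci['world_from_camera'])
def ray(ci,T,uv):
    p=cv2.undistortPoints(np.array(uv,float).reshape(-1,1,2),np.array(ci['mtx']),np.array(ci['distortion'])).reshape(-1,2)
    return T[:3,3],np.c_[p,np.ones(len(p))]@T[:3,:3].T
def plane(ci,T,uv,z):
    o,d=ray(ci,T,uv);return o+d*((z-o[2])/d[:,2])[:,None]
def snap(fn,k=1.5625):
    st=status.state();P=pose('wrist',st);im=camera('wrist');cv2.imwrite('pics/raw_'+fn,im)
    cv2.imwrite('pics/'+fn,cv2.resize(im,(800,600),interpolation=cv2.INTER_CUBIC));np.savez('pics/'+fn+'.npz',T=P[1]);print(st['eef_pos'],st['time_s'])
def wpt(fn,uv800,z):
    T=np.load('pics/'+fn+'.npz')['T'];return plane(camera_info('wrist'),T,(np.array(uv800,float)+.5)/1.5625-.5,z)
def tpt(uv800,z): return plane(*pose('top'),(np.array(uv800,float)+.5)/1.5625-.5,z)
E
python3 - <<'E'
from h import *
f=lambda n,uv,z:print(n,tpt(uv,z)[:,:2].tolist() if 0 else tpt(uv,z)[:,:2])
t=tpt([(298,216),(487,234),(474,385),(283,368)],.016);f('tray',[(298,216),(487,234),(474,385),(283,368)],.016);print(t.mean(0),np.linalg.norm(t-np.roll(t,1,0),axis=1))
d=tpt([(302,290),(352,291),(348,357),(295,355)],.086);print('dish',d,d.mean(0))
f('beaker',[(438,329)],.096)
l=tpt([(613,294),(660,319),(632,378),(584,352)],.006);print('lid',l,l.mean(0))
f('small',[(175,299)],.091);f('large',[(563,266)],.138);f('flask',[(562,411)],.118)
f('rackbar',[(165,402),(196,367)],.07);f('rack',[(192,392)],.025);f('solv',[(180,196)],.185);f('box',[(517,197)],.024)
E
```

```text
tray [[ 0.7171  0.1426]
 [ 0.6855 -0.2111]
 [ 0.4056 -0.187 ]
 [ 0.433   0.1639]]
[ 0.5603 -0.0229  0.016 ] [0.285  0.3552 0.281  0.3519]
dish [[0.5699 0.1219 0.086 ]
 [0.5689 0.0337 0.086 ]
 [0.4532 0.0389 0.086 ]
 [0.4556 0.1317 0.086 ]] [0.5119 0.0815 0.086 ]
beaker [[ 0.5029 -0.117 ]]
lid [[ 0.5763 -0.4494  0.006 ]
 [ 0.53   -0.5389  0.006 ]
 [ 0.4195 -0.4833  0.006 ]
 [ 0.4675 -0.3928  0.006 ]] [ 0.4983 -0.4661  0.006 ]
small [[0.5515 0.3479]]
large [[ 0.6091 -0.327 ]]
flask [[ 0.364  -0.3275]]
rackbar [[0.3688 0.3667]
 [0.4321 0.3117]]
rack [[0.3863 0.3307]]
solv [[0.7154 0.3174]]
box [[ 0.7549 -0.2668]]
```

>>> carry_out([
  [0.017,-0.023,-0.005],
  [0.017,-0.023,-0.005],
  [0.017,-0.023,-0.005],
  [0.017,-0.023,-0.005],
  [0.017,-0.023,-0.005],
  [0.017,-0.023,-0.005],
  [0.017,-0.023,-0.005],
  [0.017,-0.023,-0.005],
  [0.017,-0.023,-0.005],
  [0.017,-0.023,-0.005],
  [0.017,-0.023,-0.005],
  [0.017,-0.023,-0.005],
], spin=[-0.033,-0.033,-0.033,-0.033,-0.033,-0.033,-0.033,-0.033,-0.033,-0.033,-0.033,-0.033], claw=0.04)

```text
time_s: 1.15
eef_pos: [0.404, 0.3414, 0.182]
tcp_rot: [0.347, 0.938, -0.0, -0.0]
force: [0.4, 0.9, 0.4]
finger_gap: 0.0398
gripper_force: 0.0
```

```bash
python3 -c "
from h import *
snap('r1.png');s=status.state();print(s['tcp_rot'],s['finger_gap'],s['force'])"
```

```text
[0.404  0.3414 0.182 ] 1.15
[ 0.3516  0.9361 -0.0019  0.0012] 0.039929552127511515 [ 2.3858 -5.3231 -0.8248]
```

View pics/r1.png

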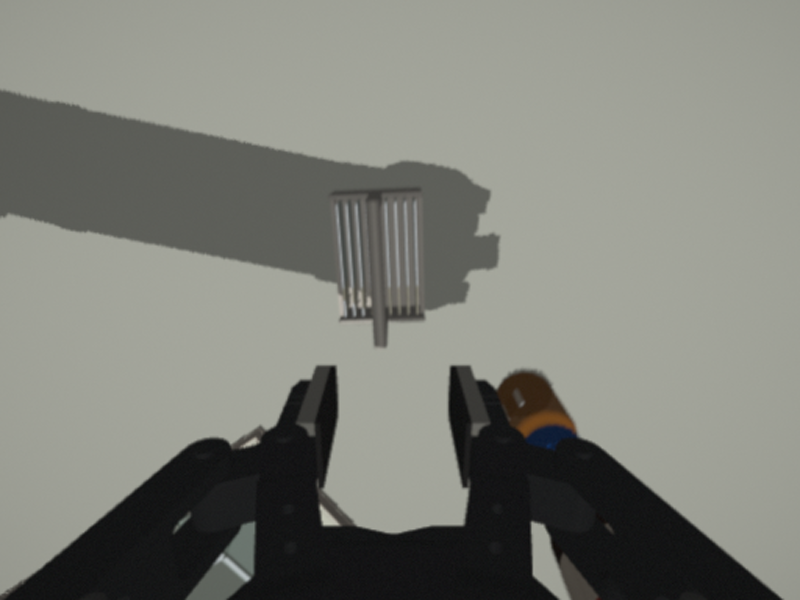

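The bar runs from (374,196) to (380,346), and the fingers line up along it. The rack is toward the image top.

```bash
python3 -c "
from h import *
p=wpt('r1.png',[(374,196),(380,346)],.070);d=p[1]-p[0];print(p,p.mean(0),np.hypot(*d[:2]),np.degrees(np.arctan2(d[1],d[0])))
q=wpt('r1.png',[(332,193),(421,189),(424,319),(342,320)],.029);print(q,q.mean(0))
s=status.state();print(R.from_quat(s['tcp_rot']).as_matrix(),s['eef_pos'])"
```

```text
[[0.3542 0.3706 0.07  ]
 [0.4234 0.3145 0.07  ]] [0.3888 0.3425 0.07  ] 0.08903532978045066 -39.02002121403609
[[0.3379 0.3476 0.029 ]
 [0.3724 0.3917 0.029 ]
 [0.4416 0.3375 0.029 ]
 [0.4053 0.294  0.029 ]] [0.3893 0.3427 0.029 ]
[[-0.7527  0.6584  0.001 ]
 [ 0.6584  0.7527 -0.0045]
 [-0.0037 -0.0027 -1.    ]] [0.4077 0.3353 0.1811]
```

>>> carry_out([
  [-0.007,0,-0.01],
  [-0.007,0,-0.01],
  [0,0,0],
  [0,0,0],
  [0,0,0],
], spin=[0.02,0.02,0,0,0])

```text
time_s: 1.62
eef_pos: [0.3899, 0.343, 0.1627]
tcp_rot: [0.328, 0.945, 0.0, 0.0]
force: [0.0, 1.1, 0.1]
finger_gap: 0.0399
gripper_force: 0.0
```

Run:
```python
from h import *
snap('r2.png');s=status.state();print(R.from_quat(s['tcp_rot']).as_matrix(),s['eef_pos'],s['joint_velocities'])
im=cv2.imread('pics/r2.png');cv2.imwrite('pics/r2c.png',im[100:400,250:500])
```

```text
[0.3899 0.343  0.1627] 1.6167
[[-0.785   0.6195  0.001 ]
 [ 0.6195  0.785   0.0007]
 [-0.0004  0.0012 -1.    ]] [0.39   0.3431 0.1629] [ 0.     -0.0018  0.0013 -0.0011 -0.002  -0.0011 -0.0003]
```

View pics/r2c.png

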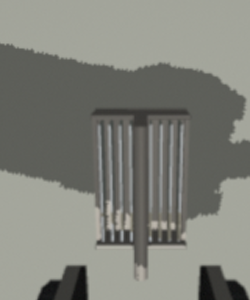

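The crop shows the bar centred between the fingers, running from (391,217) to (391,379) in full-picture pixels.

```bash
python3 -c "
from h import *
p=wpt('r2.png',[(391,217),(390.5,379)],.070);d=p[1]-p[0];print(p,p.mean(0),np.hypot(*d[:2]),np.degrees(np.arctan2(d[1],d[0])))
q=wpt('r2.png',[(344,211),(438,211),(435,346),(347,347)],.029);print(q,q.mean(0))"
```

```text
[[0.3513 0.3723 0.07  ]
 [0.4236 0.3149 0.07  ]] [0.3875 0.3436 0.07  ] 0.0923202279325755 -38.45982422257663
[[0.3361 0.3486 0.029 ]
 [0.3707 0.3925 0.029 ]
 [0.4405 0.3386 0.029 ]
 [0.4052 0.2927 0.029 ]] [0.3882 0.3431 0.029 ]
```

>>> carry_out([
  [-0.002,0,-0.025],
  [0,0,-0.025],
  [0,0,-0.025],
  [0,0,-0.02],
  [0,0,-0.01],
  [0,0,0],
  [0,0,0],
], spin=[0,0,0,0,0,0,0])

```text
time_s: 2.25
eef_pos: [0.3879, 0.3429, 0.0576]
tcp_rot: [0.328, 0.945, 0.0, 0.0]
force: [1.0, -0.6, -1.2]
finger_gap: 0.0396
gripper_force: 0.0
```

>>> carry_out([
  [0,0,0],
  [0,0,0],
  [0,0,0],
  [0,0,0],
  [0,0,0.01],
  [0,0,0.02],
  [0,0,0.03],
  [0,0,0.03],
  [0,0,0.03],
  [0,0,0.03],
], spin=[0,0,0,0,0,0,0,0,0,0], claw=0.0, force=30)

```text
time_s: 3.08
eef_pos: [0.387, 0.3422, 0.2092]
tcp_rot: [0.328, 0.945, -0.0, -0.0]
force: [0.8, -0.2, -2.4]
finger_gap: 0.0068
gripper_force: 29.5
```

>>> carry_out([
  [0.019,-0.022,0.001],
  [0.019,-0.022,0.001],
  [0.019,-0.022,0.001],
  [0.019,-0.022,0.001],
  [0.019,-0.022,0.001],
  [0.019,-0.022,0.001],
  [0.019,-0.022,0.001],
  [0.019,-0.022,0.001],
  [0.019,-0.022,0.001],
  [0.019,-0.022,0.001],
  [0.019,-0.022,0.001],
  [0.015,-0.02,0.001],
], spin=[0.05,0.05,0.05,0.05,0.05,0.05,0.05,0.05,0.05,0.05,0.05,0.05])

```text
time_s: 4.08
eef_pos: [0.6123, 0.0788, 0.2198]
tcp_rot: [0.033, 0.999, -0.0, 0.0]
force: [0.9, -0.1, -2.4]
finger_gap: 0.0062
gripper_force: 29.5
```

>>> carry_out([
  [0,0,0],
  [0,0,0],
  [0,0,0],
  [0,0,0],
], spin=[0,0,0,0])

```text
time_s: 4.42
eef_pos: [0.6106, 0.0821, 0.2193]
tcp_rot: [0.033, 0.999, 0.0, -0.0]
force: [0.3, 0.4, -1.8]
finger_gap: 0.0066
gripper_force: 29.5
```

Run:
```python
from h import *
snap('d1.png');s=status.state();print(R.from_quat(s['tcp_rot']).as_matrix())
```

```text
[0.6106 0.0821 0.2193] 4.4167
[[-0.9978  0.0659 -0.0006]
 [ 0.0659  0.9978  0.0007]
 [ 0.0006  0.0006 -1.    ]]
```

View pics/d1.png

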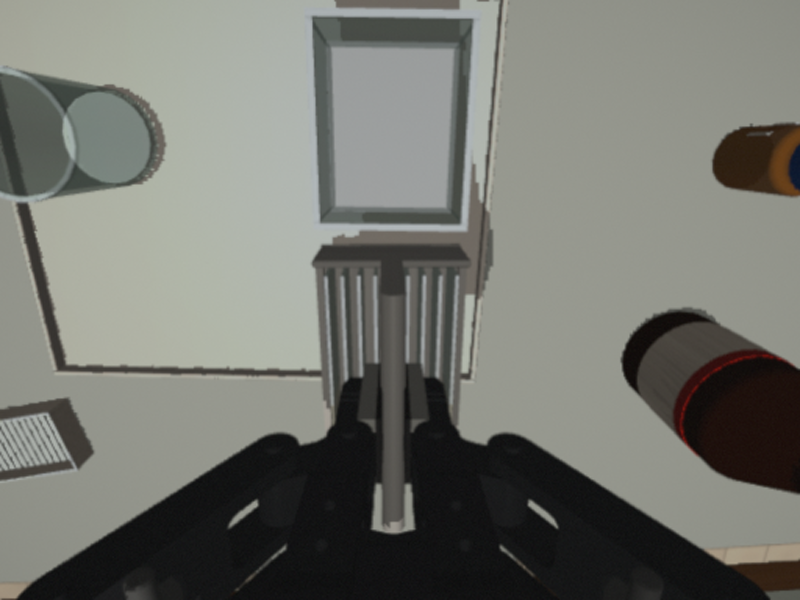

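The dish rim's outer corners are at about (307,13), (479,11), (467,230) and (315,229). The tray's far corners are at (475,379) and (57,372), and the beaker base is at about (111,138).

Run:
```python
from h import *
an=lambda d:np.degrees(np.arctan2(d[1],d[0]))
p=wpt('d1.png',[(307,12),(479,11),(467,230),(315,229)],.086);print(p,p.mean(0))
print(np.linalg.norm(p-np.roll(p,1,0),axis=1),an(p[3]-p[0]),an(p[2]-p[1]),an(p[1]-p[0])-90,an(p[2]-p[3])-90)
t=wpt('d1.png',[(475,379),(57,372)],.016);print(t,np.linalg.norm(t[1]-t[0]),an(t[0]-t[1])-90)
e=wpt('d1.png',[(505,5),(475,379)],.016);print('leftedge',an(e[1]-e[0]))
print(wpt('d1.png',[(111,138)],.004),wpt('d1.png',[(10,66),(76,140),(10,200)],.096))
```

```text
[[0.4587 0.0473 0.086 ]
 [0.4641 0.1369 0.086 ]
 [0.579  0.1291 0.086 ]
 [0.5724 0.0378 0.086 ]] [0.5186 0.0878 0.086 ]
[0.1141 0.0898 0.1152 0.0915] -4.733842200406748 -3.8980508541729426 -3.4279069725003097 -4.130460671397358
[[ 0.7209  0.1454  0.016 ]
 [ 0.6913 -0.2105  0.016 ]] 0.35719559830571906 -4.754448873587549
leftedge -4.487054643935956
[[ 0.5084 -0.1207  0.004 ]] [[ 0.4744 -0.1099  0.096 ]
 [ 0.5131 -0.0853  0.096 ]
 [ 0.5423 -0.133   0.096 ]]
```

>>> carry_out([
  [-0.02,0.001,-0.01],
  [-0.03,0.002,-0.01],
  [-0.03,0.002,-0.015],
  [-0.012,0.001,-0.02],
  [0,0,0],
  [0,0,0],
  [0,0,0],
  [0,0,0],
], spin=[-0.004,0,0,0,0,0,0,0])

```text
time_s: 5.13
eef_pos: [0.5215, 0.087, 0.1657]
tcp_rot: [0.036, 0.999, 0.0, 0.002]
force: [-0.9, 0.3, -2.5]
finger_gap: 0.0065
gripper_force: 29.5
```

Run:
```python
from h import *
snap('d2.png')
```

```text
[0.5215 0.087  0.1657] 5.1333
```

View pics/d2.png

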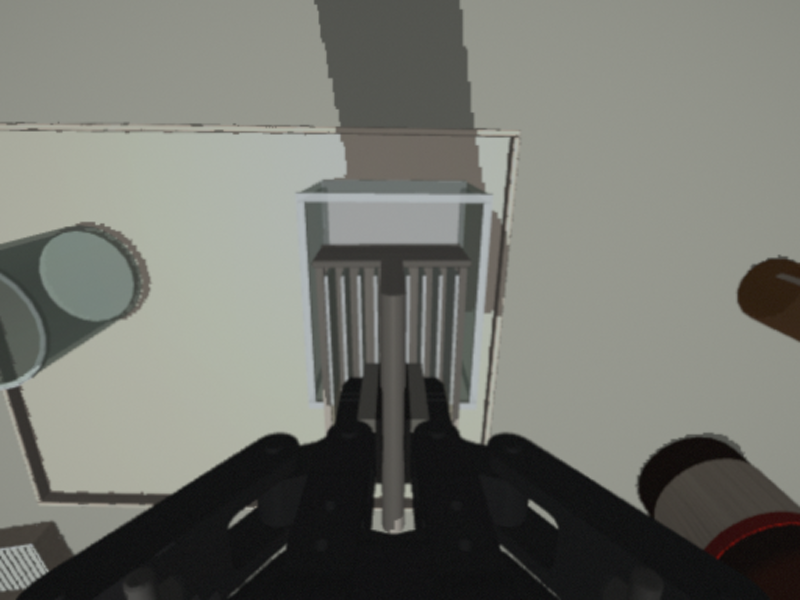

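The rack hangs over the dish. The outer rim corners are at (297,198), (492,197), (476,405) and (309,405), and the tray corner is at (520,133).

Run:
```python
from h import *
an=lambda d:np.degrees(np.arctan2(d[1],d[0]))
p=wpt('d2.png',[(297,197.5),(492,197),(476,406),(309,406)],.086);print(p,p.mean(0))
print(np.linalg.norm(p-np.roll(p,1,0),axis=1),an(p[3]-p[0]),an(p[2]-p[1]),an(p[1]-p[0])-90,an(p[2]-p[3])-90)
t=wpt('d2.png',[(520,133),(42,503)],.016);print(t,t.mean(0))
print(wpt('d2.png',[(94,265)],.004))
s=status.state();print(s['eef_pos'],R.from_quat(s['tcp_rot']).as_matrix())
im=cv2.imread('pics/d2.png')
q=wpt('d2.png',[(314,263),(470,263)],.1657-.058+.029);print(q)
```

```text
[[0.4591 0.0465 0.086 ]
 [0.4654 0.1378 0.086 ]
 [0.5784 0.1292 0.086 ]
 [0.5718 0.0372 0.086 ]] [0.5187 0.0876 0.086 ]
[0.1131 0.0915 0.1134 0.0922] -4.710744406765589 -4.35952271361873 -3.9164332787551217 -4.100383784426242
[[ 0.4377  0.1694  0.016 ]
 [ 0.6918 -0.2097  0.016 ]] [ 0.5647 -0.0202  0.016 ]
[[ 0.5021 -0.1172  0.004 ]]
[0.5213 0.0868 0.1655] [[-0.9974  0.072   0.0029]
 [ 0.072   0.9974  0.0005]
 [-0.0028  0.0007 -1.    ]]
[[0.4786 0.0605 0.1367]
 [0.4827 0.1188 0.1367]]
```

>>> carry_out([
  [-0.003,0.001,-0.01],
  [0,0,-0.015],
  [0,0,-0.015],
  [0,0,-0.015],
  [0,0,-0.015],
  [0,0,-0.012],
  [0,0,-0.008],
  [0,0,-0.004],
  [0,0,-0.003],
  [0,0,0],
  [0,0,0],
  [0,0,0],
], spin=[0,0,0,0,0,0,0,0,0,0,0,0])

```text
time_s: 6.18
eef_pos: [0.517, 0.0879, 0.0679]
tcp_rot: [0.036, 0.999, 0.0, 0.001]
force: [0.9, 0.2, -2.9]
finger_gap: 0.0068
gripper_force: 29.6
```

Nothing has touched yet, so I'll lower the last couple of millimetres.

>>> carry_out([
  [0,0,-0.001],
  [0,0,-0.001],
  [0,0,-0.0005],
  [0,0,0],
  [0,0,0],
], spin=[0,0,0,0,0])

```text
time_s: 6.6
eef_pos: [0.517, 0.0875, 0.0664]
tcp_rot: [0.036, 0.999, 0.0, 0.001]
force: [-3.9, -2.3, 11.1]
finger_gap: 0.0068
gripper_force: 30.8
```

>>> carry_out([
  [0,0,0],
  [0,0,0],
  [0,0,0],
  [0,0,0.005],
  [0,0,0.02],
  [0,0,0.03],
  [0,0,0.03],
  [0,0,0.03],
  [0,0,0.03],
], spin=[0,0,0,0,0,0,0,0,0], claw=0.026)

```text
time_s: 7.35
eef_pos: [0.5162, 0.0876, 0.2115]
tcp_rot: [0.036, 0.999, 0.0, 0.0]
force: [-0.4, 1.3, 0.3]
finger_gap: 0.0259
gripper_force: 0.0
```

>>> carry_out([
  [-0.001,-0.04,0],
  [-0.002,-0.041,0],
  [-0.002,-0.041,0],
  [-0.002,-0.041,0],
  [-0.002,-0.041,0],
  [-0.002,-0.041,0],
  [-0.002,-0.041,0],
  [-0.002,-0.041,0],
  [-0.002,-0.041,0],
  [-0.002,-0.041,0],
  [-0.001,-0.041,0],
  [0,-0.041,0],
], spin=[-0.033,-0.033,-0.033,-0.033,-0.033,-0.033,-0.033,-0.033,-0.033,-0.033,-0.033,-0.037], claw=0.04)

```text
time_s: 8.35
eef_pos: [0.496, -0.4052, 0.2101]
tcp_rot: [0.235, 0.972, 0.0, 0.0]
force: [0.9, 0.3, 0.5]
finger_gap: 0.0403
gripper_force: 0.0
```

>>> carry_out([
  [0,-0.035,-0.01],
  [0,-0.02,-0.02],
  [0,-0.01,-0.02],
  [0,0,0],
  [0,0,0],
  [0,0,0],
  [0,0,0],
  [0,0,0],
], spin=[0,0,0,0,0,0,0,0])

```text
time_s: 9.02
eef_pos: [0.4977, -0.4676, 0.1615]
tcp_rot: [0.233, 0.972, -0.0, 0.001]
force: [-0.1, 0.4, -0.9]
finger_gap: 0.0402
gripper_force: 0.0
```

Run:
```python
from h import *
snap('l1.png');s=status.state();print(R.from_quat(s['tcp_rot']).as_matrix(),s['eef_pos'])
t=camera('top');cv2.imwrite('pics/top1.png',t);
```

```text
[ 0.4977 -0.4676  0.1615] 9.0167
[[-0.8914  0.4532  0.002 ]
 [ 0.4532  0.8914 -0.0008]
 [-0.0021  0.0002 -1.    ]] [ 0.4975 -0.4677  0.1613]
```

View pics/l1.png

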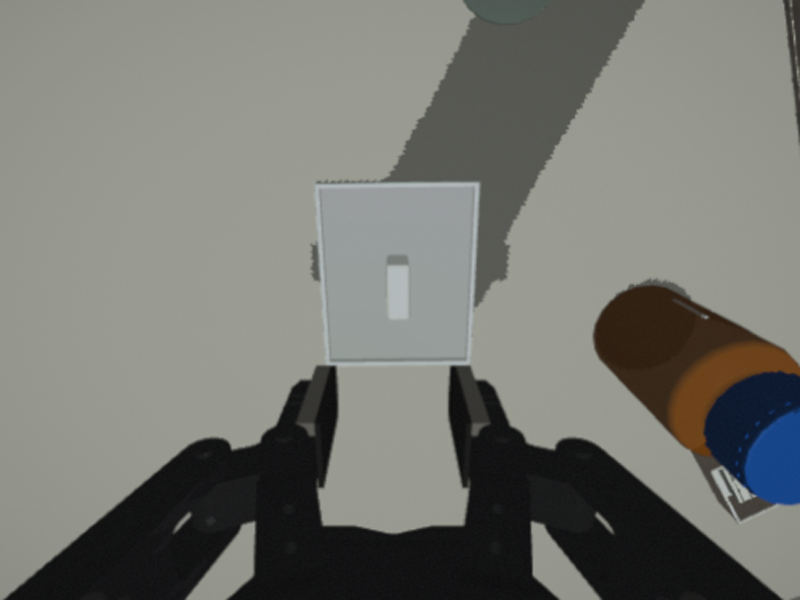

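The lid corners are at (317,183), (479,182), (470,364) and (328,363). The tab top spans (387,264) to (409,320).

Run:
```python
from h import *
an=lambda d:np.degrees(np.arctan2(d[1],d[0]))
p=wpt('l1.png',[(317,183),(479.5,182),(470,364.5),(328,363)],.006);print(p.mean(0))
print(np.linalg.norm(p-np.roll(p,1,0),axis=1),an(p[3]-p[0]),an(p[2]-p[1]),an(p[1]-p[0])-90,an(p[2]-p[3])-90)
t=wpt('l1.png',[(387,264),(408,264),(409,320),(388,320)],.034);print(t.mean(0),np.linalg.norm(t-np.roll(t,1,0),axis=1),an(t[3]-t[0]),an(t[2]-t[1]))
print('tool',an([.8914,-.4532]))
T=np.load('pics/l1.png.npz')['T']
```

```text
[ 0.5027 -0.4656  0.006 ]
[0.1265 0.1025 0.1284 0.1027] -26.423600156427838 -26.340481998186405 -26.532422644055544 -27.57918397728455
[ 0.5024 -0.4663  0.034 ] [0.0364 0.0127 0.0364 0.0132] -26.124479381744816 -25.249301608684927
tool -26.94940886970326
```

>>> carry_out([
  [0.003,0.001,-0.025],
  [0.002,0.0005,-0.03],
  [0,0,-0.03],
  [0,0,-0.025],
  [0,0,-0.015],
  [0,0,-0.01],
  [0,0,-0.005],
  [0,0,0],
  [0,0,0],
], spin=[0.005,0,0,0,0,0,0,0,0])

```text
time_s: 9.87
eef_pos: [0.5021, -0.4676, 0.021]
tcp_rot: [0.231, 0.973, -0.0, 0.001]
force: [-0.1, -0.5, -0.1]
finger_gap: 0.0401
gripper_force: 0.0
```

>>> carry_out([
  [0,0,0],
  [0,0,0],
  [0,0,0],
  [0,0,0],
  [0,0,0],
  [0,0,0.01],
  [0,0,0.02],
  [0,0,0.03],
  [0,0,0.04],
  [0,0,0.04],
  [0,0,0.04],
], spin=[0,0,0,0,0,0,0,0,0,0,0], claw=0.0, force=35)

```text
time_s: 10.78
eef_pos: [0.5007, -0.4663, 0.2014]
tcp_rot: [0.231, 0.973, 0.0, -0.001]
force: [0.9, -1.0, -1.8]
finger_gap: 0.0129
gripper_force: 34.5
```

>>> carry_out([
  [0.001,0.025,0.005],
  [0.001,0.04,0.005],
  [0.001,0.041,0],
  [0.001,0.041,0],
  [0.001,0.041,0],
  [0.001,0.041,0],
  [0.001,0.041,0],
  [0.001,0.041,0],
  [0.001,0.041,0],
  [0.001,0.041,0],
  [0.001,0.041,0],
  [0.001,0.041,0],
], spin=[0.03,0.03,0.03,0.03,0.03,0.03,0.03,0.03,0.03,0.03,0.03,0.03])

```text
time_s: 11.78
eef_pos: [0.5126, 0.0099, 0.2102]
tcp_rot: [0.053, 0.999, 0.0, -0.0]
force: [0.5, -0.1, -1.5]
finger_gap: 0.0134
gripper_force: 34.6
```

>>> carry_out([
  [0.002,0.04,-0.005],
  [0.001,0.025,-0.015],
  [0.001,0.012,-0.015],
  [0.001,0.003,-0.015],
  [0,0,0],
  [0,0,0],
  [0,0,0],
  [0,0,0],
  [0,0,0],
], spin=[0.02,0.013,0,0,0,0,0,0,0])

```text
time_s: 12.53
eef_pos: [0.519, 0.0874, 0.1608]
tcp_rot: [0.038, 0.999, 0.0, 0.001]
force: [-0.0, -0.2, -2.4]
finger_gap: 0.0135
gripper_force: 34.5
```

Run:
```python
from h import *
snap('l2.png');s=status.state();print(R.from_quat(s['tcp_rot']).as_matrix(),s['eef_pos'])
```

```text
[0.519  0.0874 0.1608] 12.5333
[[-0.9972  0.0751  0.0015]
 [ 0.0751  0.9972  0.0004]
 [-0.0015  0.0005 -1.    ]] [0.5189 0.0875 0.1607]
```

View pics/l2.png

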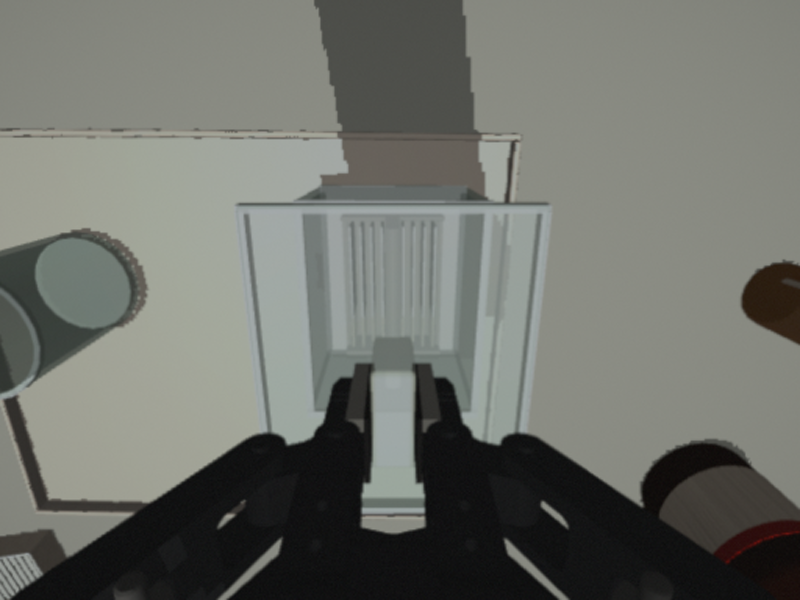

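The rack is standing inside the dish. The held lid's near corners are at (238,205) and (550,205), and the dish's far rim corners show through it at about (314,410) and (473,410).

Run:
```python
from h import *
an=lambda d:np.degrees(np.arctan2(d[1],d[0]))
u=np.array([np.cos(np.radians(-4.2)),np.sin(np.radians(-4.2)),0])
l=wpt('l2.png',[(238,205),(550,205)],.146);print(l,l.mean(0)+u*.064,np.linalg.norm(l[1]-l[0]),an(l[1]-l[0])-90)
d=wpt('l2.png',[(314,410),(472,410)],.086);print(d,d.mean(0)-u*.058,np.linalg.norm(d[1]-d[0]),an(d[1]-d[0])-90)
t=wpt('l2.png',[(521,135),(39,511)],.016);print(t.mean(0),t)
```

```text
[[0.4511 0.0416 0.146 ]
 [0.4587 0.1437 0.146 ]] [0.5187 0.0879 0.146 ] 0.10241210548086117 -4.262438564559375
[[0.5686 0.0411 0.086 ]
 [0.575  0.1263 0.086 ]] [0.514  0.0879 0.086 ] 0.08550783945780797 -4.291454698510407
[ 0.5638 -0.0202  0.016 ] [[ 0.4364  0.1694  0.016 ]
 [ 0.6913 -0.2097  0.016 ]]
```

>>> carry_out([
  [0,0,-0.01],
  [0,0,-0.015],
  [0,0,-0.012],
  [0,0,-0.008],
  [0,0,-0.004],
  [0,0,-0.002],
  [0,0,-0.002],
  [0,0,0],
  [0,0,0],
  [0,0,0],
], spin=[0,0,0,0,0,0,0,0,0,0])

```text
time_s: 13.42
eef_pos: [0.519, 0.0882, 0.1073]
tcp_rot: [0.037, 0.999, 0.0, 0.001]
force: [-0.8, -0.2, -0.4]
finger_gap: 0.0132
gripper_force: 34.8
```

>>> carry_out([
  [0,0,-0.0007],
  [0,0,0],
  [0,0,0],
], spin=[0,0,0])

```text
time_s: 13.67
eef_pos: [0.519, 0.0882, 0.1073]
tcp_rot: [0.037, 0.999, 0.0, 0.001]
force: [-2.7, -0.9, 6.9]
finger_gap: 0.0135
gripper_force: 35.9
```

>>> carry_out([
  [0,0,0],
  [0,0,0],
  [0,0,0],
  [0,0,0.005],
  [0,0,0.02],
  [0,0,0.03],
  [0,0,0.03],
  [0,0,0.03],
], spin=[0,0,0,0,0,0,0,0], claw=0.04)

```text
time_s: 14.33
eef_pos: [0.5182, 0.088, 0.2225]
tcp_rot: [0.037, 0.999, -0.0, -0.0]
force: [0.1, -0.1, 1.1]
finger_gap: 0.0399
gripper_force: 0.0
```

>>> carry_out([
  [0.003,0.02,0],
  [0.005,0.035,0],
  [0.005,0.04,0],
  [0.005,0.04,0],
  [0.005,0.04,0],
  [0.005,0.04,0],
  [0.003,0.03,0],
  [0,0.015,0],
  [0,0,0],
  [0,0,0],
  [0,0,0],
  [0,0,0],
], spin=[0,0,0,0,0,0,0,0,0,0,0,0], claw=0.08)

```text
time_s: 15.33
eef_pos: [0.5502, 0.3456, 0.2213]
tcp_rot: [0.039, 0.999, -0.001, 0.0]
force: [-0.4, 0.7, -0.1]
finger_gap: 0.0802
gripper_force: 0.0
```

```bash
cat >> h.py <<'E'
def blue(im,area=40):
    hsv=cv2.cvtColor(im,cv2.COLOR_BGR2HSV);m=cv2.inRange(hsv,(100,150,110),(130,255,255))
    n,l,st,c=cv2.connectedComponentsWithStats(m);out=[]
    for i in range(1,n):
        if st[i,4]>area:
            cn=max(cv2.findContours((l==i).astype('uint8'),0,1)[0],key=len);out.append((cv2.minEnclosingCircle(cn),cv2.fitEllipse(cn),st[i].tolist()))
    return out
E
python3 - <<'E'
from h import *
snap('s1.png');s=status.state();print(s['eef_pos'])
im=cv2.imread('pics/raw_s1.png');T=np.load('pics/s1.png.npz')['T']
for b in blue(im): print(b,plane(camera_info('wrist'),T,[b[0][0],b[1][0]],.091))
t=camera('top');cv2.imwrite('pics/top2.png',t)
E
```

```text
[0.5502 0.3456 0.2213] 15.3333
[0.5501 0.3458 0.2214]
```

View pics/s1.png

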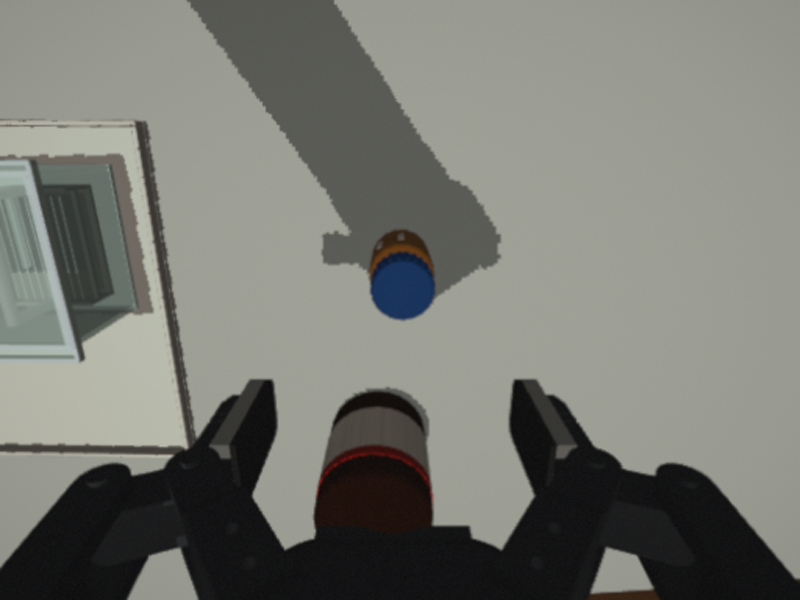

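The small bottle's cap top is at (403,288). The lid sits on the dish, visible at the left.

Run:
```python
from h import *
p=wpt('s1.png',[(403,288),(371,288),(435,288),(403,320)],.091);print(p,np.linalg.norm(p[2]-p[1]))
```

```text
[[0.552  0.3517 0.091 ]
 [0.5505 0.3319 0.091 ]
 [0.5535 0.3716 0.091 ]
 [0.5733 0.3503 0.091 ]] 0.03975343430814745
```

>>> carry_out([
  [0.001,0.003,-0.02],
  [0.001,0.003,-0.03],
  [0,0,-0.03],
  [0,0,-0.03],
  [0,0,-0.03],
  [0,0,-0.02],
  [0,0,-0.012],
  [0,0,-0.004],
  [0,0,0],
  [0,0,0],
], spin=[0,0,0,0,0,0,0,0,0,0])

```text
time_s: 16.27
eef_pos: [0.5524, 0.3544, 0.0464]
tcp_rot: [0.037, 0.999, 0.001, 0.001]
force: [-0.3, -0.2, 0.9]
finger_gap: 0.08
gripper_force: 0.0
```

>>> carry_out([
  [0,0,0],
  [0,0,0],
  [0,0,0],
  [0,0,0],
  [0,0,0],
  [0,0,0],
  [0,0,0.01],
  [0,0,0.02],
  [0,0,0.03],
  [0,0,0.03],
  [0,0,0.03],
  [0,0,0.005],
], spin=[0,0,0,0,0,0,0,0,0,0,0,0], claw=0.0, force=25)

```text
time_s: 17.27
eef_pos: [0.554, 0.3559, 0.1768]
tcp_rot: [0.037, 0.999, 0.003, 0.004]
force: [2.0, -0.5, -0.5]
finger_gap: 0.0448
gripper_force: 26.1
```

>>> carry_out([
  [0.006,-0.02,0],
  [0.009,-0.033,0],
  [0.01,-0.036,0],
  [0.01,-0.036,0],
  [0.01,-0.036,0],
  [0.01,-0.036,0],
  [0.01,-0.036,0],
  [0.008,-0.028,0],
  [0.002,-0.01,0],
  [0,0,0],
  [0,0,0],
  [0,0,0],
], spin=[0,0,0,0,0,0,0,0,0,0,0,0])

```text
time_s: 18.27
eef_pos: [0.6258, 0.0856, 0.17]
tcp_rot: [0.036, 0.999, 0.001, -0.0]
force: [0.8, 0.6, -1.3]
finger_gap: 0.0448
gripper_force: 26.1
```

Run:
```python
from h import *
snap('s2.png');s=status.state();print(R.from_quat(s['tcp_rot']).as_matrix())
```

```text
[0.6258 0.0856 0.17  ] 18.2667
[[-0.9975  0.0704 -0.0005]
 [ 0.0704  0.9975  0.0014]
 [ 0.0006  0.0014 -1.    ]]
```

View pics/s2.png

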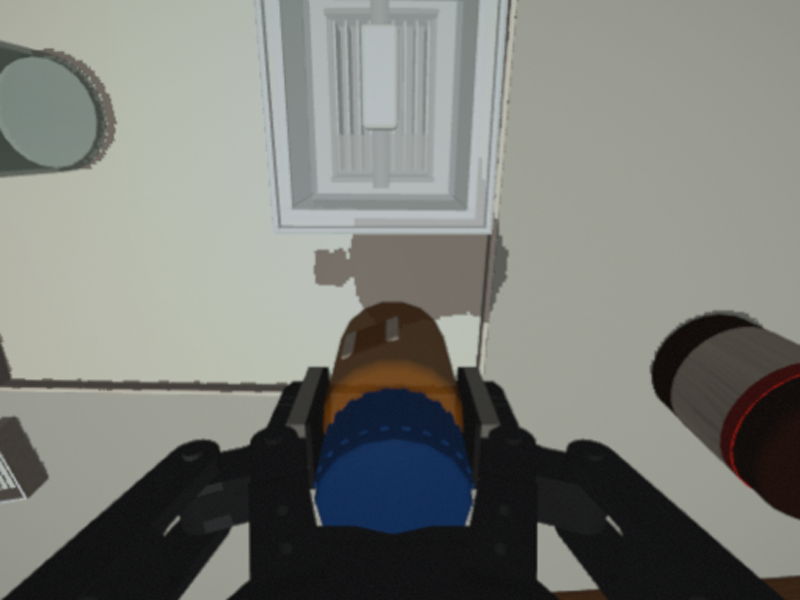

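The held bottle is upright and the lid sits square. The lid's far corners are at (277,233) and (492,233), and the rack is visible inside.

Run:
```python
from h import *
an=lambda d:np.degrees(np.arctan2(d[1],d[0]))
u=np.array([np.cos(np.radians(-4.2)),np.sin(np.radians(-4.2)),0])
l=wpt('s2.png',[(277,233),(492,233)],.092);print(l,l.mean(0)-u*.064,np.linalg.norm(l[1]-l[0]),an(l[1]-l[0])-90)
b=wpt('s2.png',[(46,52),(46,168),(100,112)],.004);print(b)
```

```text
[[0.5789 0.0336 0.092 ]
 [0.5861 0.1362 0.092 ]] [0.5187 0.0896 0.092 ] 0.10279723861116405 -4.045390258634299
[[ 0.4741 -0.1135  0.004 ]
 [ 0.5405 -0.1346  0.004 ]
 [ 0.5099 -0.0898  0.004 ]]
```

>>> carry_out([
  [0.001,-0.003,-0.02],
  [0.001,-0.002,-0.03],
  [0,0,-0.03],
  [0,0,-0.02],
  [0,0,-0.01],
  [0,0,-0.004],
  [0,0,-0.003],
  [0,0,0],
  [0,0,0],
  [0,0,0],
], spin=[0,0,0,0,0,0,0,0,0,0])

```text
time_s: 19.15
eef_pos: [0.6294, 0.0784, 0.0545]
tcp_rot: [0.037, 0.999, 0.0, 0.001]
force: [0.3, 0.5, -0.5]
finger_gap: 0.0453
gripper_force: 26.1
```

>>> carry_out([
  [0,0,-0.001],
  [0,0,0],
  [0,0,0],
], spin=[0,0,0])

```text
time_s: 19.4
eef_pos: [0.6286, 0.0782, 0.0525]
tcp_rot: [0.037, 0.999, 0.0, 0.0]
force: [-0.1, -0.1, -0.9]
finger_gap: 0.0447
gripper_force: 26.1
```

>>> carry_out([
  [-0.001,0.002,0],
  [0,0,-0.001],
  [0,0,-0.001],
  [0,0,0],
  [0,0,0],
  [0,0,0],
], spin=[0,0,0,0,0,0])

```text
time_s: 19.9
eef_pos: [0.6276, 0.0806, 0.0507]
tcp_rot: [0.037, 0.999, 0.0, 0.0]
force: [-2.2, 1.2, 5.8]
finger_gap: 0.0449
gripper_force: 26.6
```

>>> carry_out([
  [0,0,0],
  [0,0,0],
  [0,0,0],
  [0,0,0],
  [0,0,0.01],
  [0,0,0.03],
  [0,0,0.04],
  [0,0,0.04],
  [0,0,0.04],
  [0,0,0.04],
], spin=[0,0,0,0,0,0,0,0,0,0], claw=0.075)

```text
time_s: 20.73
eef_pos: [0.6271, 0.0799, 0.2529]
tcp_rot: [0.037, 0.999, 0.0, 0.0]
force: [0.9, 0.3, -0.5]
finger_gap: 0.075
gripper_force: 0.0
```

>>> carry_out([
  [0,-0.03,0.005],
  [-0.002,-0.04,0.005],
  [-0.002,-0.04,0],
  [-0.002,-0.04,0],
  [-0.002,-0.04,0],
  [-0.002,-0.04,0],
  [-0.002,-0.04,0],
  [-0.002,-0.04,0],
  [-0.002,-0.04,0],
  [-0.002,-0.035,0],
  [0,-0.02,0],
  [0,0,0],
], spin=[0,0,0,0,0,0,0,0,0,0,0,0], claw=0.0854)

```text
time_s: 21.73
eef_pos: [0.6069, -0.3322, 0.2607]
tcp_rot: [0.041, 0.999, -0.002, -0.0]
force: [-0.3, -0.2, -0.2]
finger_gap: 0.0857
gripper_force: 0.0
```

>>> carry_out([
  [0,0,0],
  [0,0,0],
  [0,0,0],
  [0,0,0],
  [0,0,0],
], spin=[0,0,0,0,0])

```text
time_s: 22.15
eef_pos: [0.61, -0.3233, 0.2603]
tcp_rot: [0.036, 0.999, 0.0, 0.0]
force: [-0.1, 0.1, 1.0]
finger_gap: 0.0854
gripper_force: 0.0
```

Run:
```python
from h import *
snap('g1.png');s=status.state();print(R.from_quat(s['tcp_rot']).as_matrix())
```

```text
[ 0.61   -0.3233  0.2603] 22.15
[[-0.9974  0.0721  0.0003]
 [ 0.0721  0.9974  0.0003]
 [-0.0003  0.0003 -1.    ]]
```

View pics/g1.png

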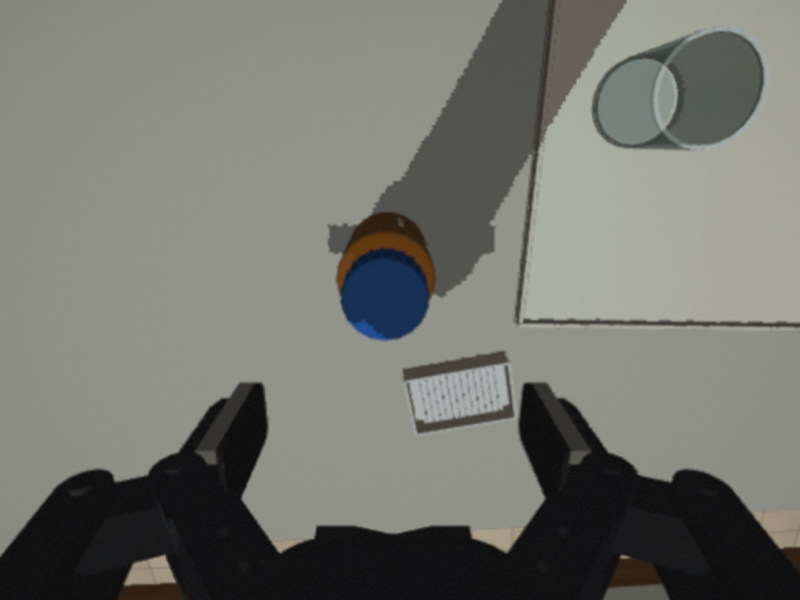

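The cap top is at (385.5,297). The beaker rim's centre is at about (710,89) and its base at about (635,102), and the slide carton is at (460,393).

Run:
```python
from h import *
p=wpt('g1.png',[(385.5,297),(342,297),(429,297),(385.5,340)],.138);print(p,np.linalg.norm(p[2]-p[1]))
b=wpt('g1.png',[(653,92),(766,85),(718,27),(702,151)],.096);print('rim',b[:2].mean(0),b[2:].mean(0),np.linalg.norm(b[0]-b[1]),np.linalg.norm(b[2]-b[3]))
b=wpt('g1.png',[(592,104),(678,100),(640,57),(630,148)],.004);print('base',b[:2].mean(0),b[2:].mean(0),np.linalg.norm(b[0]-b[1]),np.linalg.norm(b[2]-b[3]))
print(wpt('g1.png',[(403,369),(507,352),(514,417),(418,433)],.024))
```

```text
[[ 0.6142 -0.3279  0.138 ]
 [ 0.6123 -0.3542  0.138 ]
 [ 0.6161 -0.3016  0.138 ]
 [ 0.6426 -0.3301  0.138 ]] 0.052762771700501664
rim [ 0.5074 -0.1205  0.096 ] [ 0.5091 -0.1201  0.096 ] 0.06982809271108437 0.07040465897996243
base [ 0.5076 -0.119   0.004 ] [ 0.509 -0.119  0.004] 0.06987607865854535 0.06842008120687038
[[ 0.7247 -0.3217  0.024 ]
 [ 0.7142 -0.2254  0.024 ]
 [ 0.7845 -0.2177  0.024 ]
 [ 0.796  -0.3114  0.024 ]]
```

>>> carry_out([
  [0.003,-0.003,-0.02],
  [0.002,-0.002,-0.03],
  [0,0,-0.02],
  [0,0,0],
  [0,0,0],
], spin=[0,0,0,0,0])

```text
time_s: 22.62
eef_pos: [0.6141, -0.3292, 0.1893]
tcp_rot: [0.037, 0.999, 0.0, -0.001]
force: [0.8, 0.4, 0.6]
finger_gap: 0.0855
gripper_force: 0.0
```

>>> carry_out([
  [0,0,-0.02],
  [0,0,-0.02],
  [0,0,-0.02],
  [0,0,-0.02],
  [0,0,-0.015],
  [0,0,-0.01],
  [0,0,-0.005],
  [0,0,0],
  [0,0,0],
], spin=[0,0,0,0,0,0,0,0,0])

```text
time_s: 23.37
eef_pos: [0.6151, -0.3302, 0.081]
tcp_rot: [0.037, 0.999, -0.0, 0.001]
force: [-0.2, -0.2, -0.2]
finger_gap: 0.0853
gripper_force: 0.0
```

>>> carry_out([
  [0,0,0],
  [0,0,0],
  [0,0,0],
  [0,0,0],
  [0,0,0],
  [0,0,0.005],
  [0,0,0.015],
  [0,0,0.02],
  [0,0,0.02],
  [0,0,0.02],
  [0,0,0],
], spin=[0,0,0,0,0,0,0,0,0,0,0], claw=0.0, force=50)

```text
time_s: 24.28
eef_pos: [0.6166, -0.3315, 0.1657]
tcp_rot: [0.037, 0.999, -0.002, 0.004]
force: [1.1, -0.9, -3.2]
finger_gap: 0.0679
gripper_force: 53.8
```

>>> carry_out([
  [0,0.01,0],
  [-0.002,0.025,0],
  [-0.002,0.035,0],
  [-0.002,0.035,0],
  [-0.002,0.035,0],
  [-0.002,0.035,0],
  [-0.002,0.02,0],
  [0,0.008,0],
  [0,0,0],
  [0,0,0],
  [0,0,0],
  [0,0,0],
], spin=[0,0,0,0,0,0,0,0,0,0,0,0])

```text
time_s: 25.28
eef_pos: [0.602, -0.1292, 0.1598]
tcp_rot: [0.038, 0.999, -0.001, -0.0]
force: [-0.2, -0.8, -5.9]
finger_gap: 0.068
gripper_force: 53.9
```

>>> carry_out([
  [0.001,0.002,-0.01],
  [0,0,-0.02],
  [0,0,-0.02],
  [0,0,-0.012],
  [0,0,-0.006],
  [0,0,-0.003],
  [0,0,-0.002],
  [0,0,0],
  [0,0,0],
  [0,0,0],
], spin=[0,0,0,0,0,0,0,0,0,0])

```text
time_s: 26.12
eef_pos: [0.6041, -0.125, 0.088]
tcp_rot: [0.037, 0.999, -0.0, 0.001]
force: [-0.1, -0.3, -4.3]
finger_gap: 0.0677
gripper_force: 53.9
```

>>> carry_out([
  [0,0,-0.001],
  [0,0,0],
  [0,0,0],
], spin=[0,0,0])

```text
time_s: 26.37
eef_pos: [0.6037, -0.1248, 0.0865]
tcp_rot: [0.037, 0.999, 0.0, 0.0]
force: [0.1, -0.1, -4.1]
finger_gap: 0.0678
gripper_force: 54.0
```

>>> carry_out([
  [0,-0.002,0],
  [0,0,-0.001],
  [0,0,-0.0005],
  [0,0,-0.0005],
  [0,0,0],
  [0,0,0],
], spin=[0,0,0,0,0,0])

```text
time_s: 26.87
eef_pos: [0.6039, -0.1265, 0.0863]
tcp_rot: [0.037, 0.999, 0.001, 0.001]
force: [-4.3, 1.9, 11.7]
finger_gap: 0.0679
gripper_force: 55.4
```

>>> carry_out([
  [0,0,0],
  [0,0,0],
  [0,0,0],
  [0,0,0],
  [0,0,0.01],
  [0,0,0.03],
  [0,0,0.04],
  [0,0,0.04],
  [0,0,0.04],
], spin=[0,0,0,0,0,0,0,0,0], claw=0.083)

```text
time_s: 27.62
eef_pos: [0.6031, -0.127, 0.2464]
tcp_rot: [0.037, 0.999, -0.0, -0.0]
force: [-0.1, 0.4, 0.0]
finger_gap: 0.083
gripper_force: 0.0
```

>>> carry_out([
  [-0.015,-0.013,0],
  [-0.025,-0.021,0],
  [-0.029,-0.024,0],
  [-0.029,-0.024,0],
  [-0.029,-0.024,0],
  [-0.029,-0.024,0],
  [-0.029,-0.024,0],
  [-0.029,-0.024,0],
  [-0.02,-0.018,0],
  [-0.006,-0.005,0],
  [0,0,0],
  [0,0,0],
], spin=[0,0,0,0,0,0,0,0,0,0,0,0], claw=0.06)

```text
time_s: 28.62
eef_pos: [0.3641, -0.3275, 0.2446]
tcp_rot: [0.037, 0.999, 0.0, 0.001]
force: [0.9, 0.5, 0.8]
finger_gap: 0.0603
gripper_force: 0.0
```

>>> carry_out([
  [0,0,0],
  [0,0,0],
  [0,0,0],
  [0,0,0],
], spin=[0,0,0,0])

```text
time_s: 28.95
eef_pos: [0.3642, -0.3271, 0.244]
tcp_rot: [0.036, 0.999, 0.0, -0.0]
force: [-0.5, 0.0, -0.4]
finger_gap: 0.06
gripper_force: 0.0
```

Run:
```python
from h import *
snap('f1.png');s=status.state();print(R.from_quat(s['tcp_rot']).as_matrix())
```

```text
[ 0.3642 -0.3271  0.244 ] 28.95
[[-0.9974  0.0723 -0.0002]
 [ 0.0723  0.9974  0.0001]
 [ 0.0002  0.0001 -1.    ]]
```

View pics/f1.png

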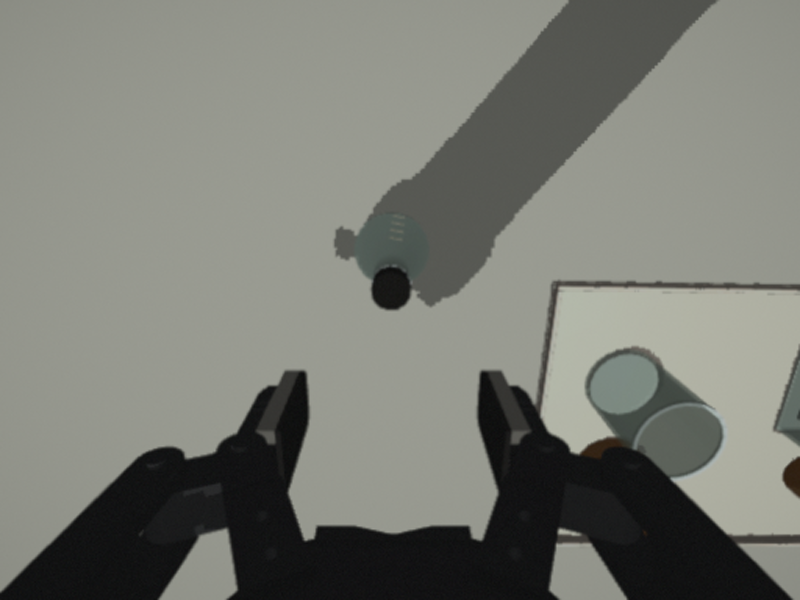

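The stopper top is at (391,290) and the flask foot at about (392,247).

Run:
```python
from h import *
p=wpt('f1.png',[(391,290),(371,290),(410.5,290)],.118);print(p,np.linalg.norm(p[2]-p[1]))
b=wpt('f1.png',[(356,247),(428,247),(392,211)],.0);print(b,b[:2].mean(0),np.linalg.norm(b[0]-b[1]))
b=wpt('f1.png',[(586,385),(659,383),(615,349),(630,415)],.004);print(b,b.mean(0))
```

```text
[[ 0.3653 -0.3282  0.118 ]
 [ 0.3644 -0.3404  0.118 ]
 [ 0.3661 -0.3163  0.118 ]] 0.02416553842573659
[[ 0.3625 -0.3586  0.    ]
 [ 0.3669 -0.2967  0.    ]
 [ 0.3339 -0.3255  0.    ]] [ 0.3647 -0.3277  0.    ] 0.06212308102287306
[[ 0.5104 -0.1526  0.004 ]
 [ 0.5135 -0.0827  0.004 ]
 [ 0.4743 -0.1283  0.004 ]
 [ 0.5473 -0.1069  0.004 ]] [ 0.5114 -0.1176  0.004 ]
```

>>> carry_out([
  [0.001,-0.001,-0.02],
  [0,0,-0.03],
  [0,0,-0.03],
  [0,0,-0.03],
  [0,0,-0.025],
  [0,0,-0.015],
  [0,0,-0.01],
  [0,0,-0.004],
  [0,0,0],
  [0,0,0],
], spin=[0,0,0,0,0,0,0,0,0,0])

```text
time_s: 29.83
eef_pos: [0.365, -0.3293, 0.0808]
tcp_rot: [0.037, 0.999, -0.0, 0.001]
force: [0.6, -0.3, 0.0]
finger_gap: 0.0602
gripper_force: 0.0
```

>>> carry_out([
  [0,0,0],
  [0,0,0],
  [0,0,0],
  [0,0,0],
  [0,0,0],
  [0,0,0.01],
  [0,0,0.02],
  [0,0,0.03],
  [0,0,0.03],
  [0,0,0.03],
  [0,0,0.02],
  [0,0,0],
], spin=[0,0,0,0,0,0,0,0,0,0,0,0], claw=0.0, force=25)

```text
time_s: 30.83
eef_pos: [0.3661, -0.3306, 0.2247]
tcp_rot: [0.037, 0.999, -0.002, 0.004]
force: [-0.1, -0.7, -1.6]
finger_gap: 0.0241
gripper_force: 25.1
```

>>> carry_out([
  [0.01,0.02,0],
  [0.015,0.032,0],
  [0.017,0.036,0],
  [0.017,0.036,0],
  [0.017,0.036,0],
  [0.017,0.036,0],
  [0.017,0.036,0],
  [0.017,0.036,0],
  [0.014,0.028,0],
  [0.006,0.013,0],
  [0.002,0.004,0],
  [0,0,0],
], spin=[0,0,0,0,0,0,0,0,0,0,0,0])

```text
time_s: 31.83
eef_pos: [0.513, -0.0151, 0.2192]
tcp_rot: [0.036, 0.999, -0.0, -0.001]
force: [0.3, -1.1, -0.9]
finger_gap: 0.0244
gripper_force: 25.1
```

>>> carry_out([
  [0,0,0],
  [0,0,0],
  [0,0,0],
], spin=[0,0,0])

```text
time_s: 32.08
eef_pos: [0.5129, -0.0176, 0.22]
tcp_rot: [0.038, 0.999, -0.0, -0.0]
force: [0.1, -0.2, -0.2]
finger_gap: 0.0246
gripper_force: 25.1
```

Run:
```python
from h import *
snap('f2.png')
```

```text
[ 0.5129 -0.0176  0.22  ] 32.0833
```

View pics/f2.png

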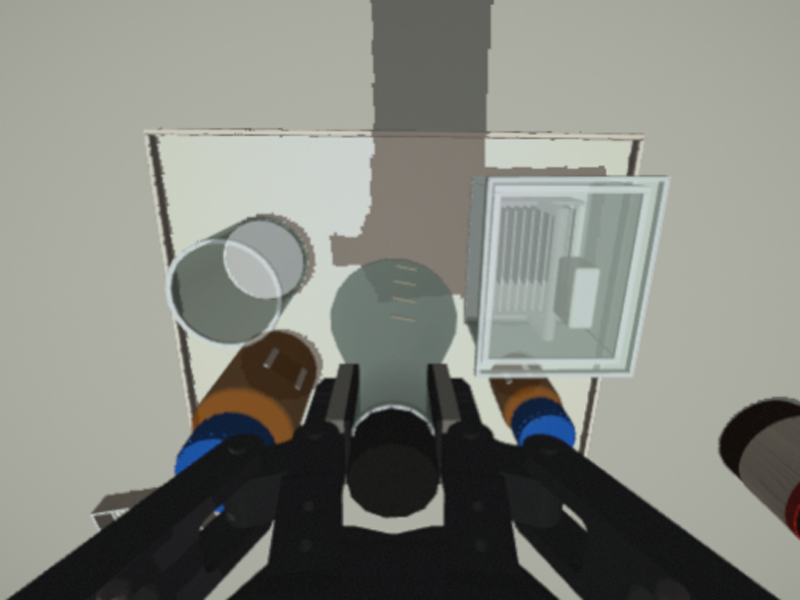

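The flask is held over the tray between the beaker (rim centre (225,291)) and the lidded dish (lid corners (472,178), (669,177), (633,376) and (476,376)). Both bottles are standing.

Run:
```python
from h import *
p=wpt('f2.png',[(472,178),(669,177),(633,377),(476,376)],.092);print(p,p.mean(0),np.linalg.norm(p-np.roll(p,1,0),axis=1))
b=wpt('f2.png',[(167,291),(283,291),(225,237),(225,345)],.096);print('rim',b[:2].mean(0),b[2:].mean(0))
b=wpt('f2.png',[(223,258),(307,258),(265,218),(265,299)],.004);print('base',b[:2].mean(0),b[2:].mean(0))
```

```text
[[0.4512 0.0323 0.092 ]
 [0.4589 0.1448 0.092 ]
 [0.5872 0.1367 0.092 ]
 [0.5784 0.0326 0.092 ]] [0.5189 0.0866 0.092 ] [0.1271 0.1128 0.1286 0.1045]
rim [ 0.5063 -0.1196  0.096 ] [ 0.5077 -0.1198  0.096 ]
base [ 0.5083 -0.1206  0.004 ] [ 0.5097 -0.1208  0.004 ]
```

>>> carry_out([
  [0.001,0.001,-0.02],
  [0,0,-0.025],
  [0,0,-0.025],
  [0,0,-0.02],
  [0,0,-0.018],
  [0,0,-0.012],
  [0,0,-0.008],
  [0,0,-0.004],
  [0,0,0],
  [0,0,0],
  [0,0,0],
], spin=[0,0,0,0,0,0,0,0,0,0,0])

```text
time_s: 33.05
eef_pos: [0.5151, -0.015, 0.0889]
tcp_rot: [0.037, 0.999, 0.0, 0.001]
force: [0.1, -0.3, -0.8]
finger_gap: 0.0238
gripper_force: 25.1
```

>>> carry_out([
  [0,0,-0.001],
  [0,0,-0.001],
  [0,0,0],
  [0,0,0],
], spin=[0,0,0,0])

```text
time_s: 33.38
eef_pos: [0.5145, -0.0148, 0.0862]
tcp_rot: [0.037, 0.999, 0.0, 0.0]
force: [0.1, 0.4, -1.6]
finger_gap: 0.0241
gripper_force: 25.1
```

>>> carry_out([
  [-0.001,-0.002,0],
  [0,0,-0.001],
  [0,0,-0.0005],
  [0,0,0],
  [0,0,0],
  [0,0,0],
], spin=[0,0,0,0,0,0])

```text
time_s: 33.88
eef_pos: [0.5134, -0.0171, 0.0849]
tcp_rot: [0.037, 0.999, -0.0, 0.0]
force: [-2.0, -1.1, 5.2]
finger_gap: 0.0239
gripper_force: 25.8
```

>>> carry_out([
  [0,0,0],
  [0,0,0],
  [0,0,0],
  [0,0,0],
  [0,0,0.01],
  [0,0,0.03],
  [0,0,0.04],
  [0,0,0.04],
  [0,0,0.04],
  [0,0,0.03],
], spin=[0,0,0,0,0,0,0,0,0,0], claw=0.045)

```text
time_s: 34.72
eef_pos: [0.5141, -0.017, 0.2789]
tcp_rot: [0.037, 0.999, 0.0, 0.002]
force: [0.2, -0.2, -0.4]
finger_gap: 0.045
gripper_force: 0.0
```

>>> carry_out([
  [-0.005,0.02,0],
  [-0.01,0.035,0],
  [-0.01,0.04,0],
  [-0.01,0.04,0],
  [-0.01,0.04,0],
  [-0.01,0.04,0],
  [-0.01,0.04,0],
  [-0.01,0.04,0],
  [-0.01,0.04,0],
  [-0.01,0.03,0],
  [0,0.01,0],
  [0,0,0],
], spin=[0,0,0,0,0,0,0,0,0,0,0,0])

```text
time_s: 35.72
eef_pos: [0.417, 0.3612, 0.2749]
tcp_rot: [0.034, 0.999, 0.001, -0.0]
force: [0.1, 0.2, 0.8]
finger_gap: 0.0447
gripper_force: 0.0
```

>>> carry_out([
  [0,0,0],
  [0,0,0],
  [0,0,0],
  [0,0,0],
], spin=[0,0,0,0])

```text
time_s: 36.05
eef_pos: [0.4193, 0.3565, 0.2748]
tcp_rot: [0.038, 0.999, -0.0, 0.0]
force: [0.0, 1.0, -0.5]
finger_gap: 0.0453
gripper_force: 0.0
```

Run:
```python
from h import *
t=camera('top');s=camera('scene')
cv2.imwrite('pics/end.png',np.vstack([np.hstack([cv2.resize(t[110:290,160:360],(400,360)),cv2.resize(s[120:300,150:350],(400,360))])]))
```

```text
(no output)
```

View pics/end.png

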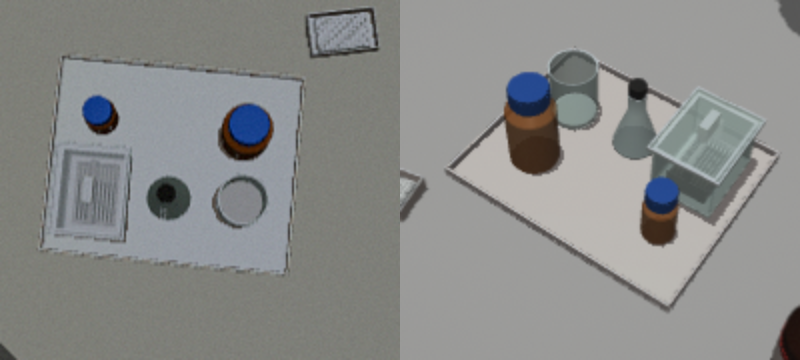

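Everything stands as asked. In the left crop the small cap is at (98,110), the large cap at (250,123), the beaker at (241,201) and the stopper at (167,193). As a last check I'll measure relative positions from this view.

Run:
```python
from h import *
f=lambda u,v,z:plane(*pose('top'),[((u+.5)/2-.5+160,(v+.5)/2-.5+110)],z)[0,:2]
u=np.array([.9971,-.0759]);w=np.array([.0759,.9971])
lid=np.mean([f(*c,.092) for c in [(58,141),(131,149),(126,242),(52,234)]],0);b=f(241,201,.096)
s=f(98,110,.095);g=f(250,123,.142);k=f(167,193,.122)
print(lid,b,s,g,k)
print('small',(s-lid)@u,(s-lid)@w,'large',(g-b)@u,(g-b)@w,'flask',k-(lid+b)/2)
```

```text
[0.5148 0.0857] [ 0.5033 -0.1173] [0.6262 0.0788] [ 0.6033 -0.1267] [ 0.5115 -0.018 ]
small 0.11162413220230244 0.0016329967785463058 large 0.10044487592357056 -0.0017470363339876689 flask [ 0.0025 -0.0022]
```

```bash
python3 -c "
from station import workorder;print(workorder.close_job())"
```

```text
the job is handed in; nothing more can be done
None
```

I set out the staining station and handed the job in at about 36 s of the 141 s; the hand-in returned no verdict. In the last pictures the rack is in the dish under its lid, and both bottles and the flask stand upright within about 2–3 mm of where you asked.

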